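# Load the tea set into the ware tray for the kiln

### The job

Get this tea set ready for the kiln: put the teapot's own lid, the large one, on the teapot in the wooden tray so that it sits home, and stand the tall cup, the low cup and the lipped beaker upright in the tray, each in the recess of the ring setter made for its foot (the smallest, the middle and the largest setter, in that order). The cup with the handle and the small lid belong to other orders: leave them as they stand, and leave the teapot in its place in the tray.

Things in the scene. Friction and masses are not known exactly. Their poses are not given: they have to be found in the camera images.
- tall_cup: The tall narrow brown clay cup without a handle: 66 mm high, 37 mm across, nearly straight-sided above its rounded base, foot 28 mm across, wall 3 mm, 50 to 80 g. Grip it across its body from above. Loose, upright on the table. Origin: centre of the underside of its foot; z up along its axis.
- low_cup: The low brown clay cup without a handle: 40 mm high, 60 mm across at the rim and nearly so down to 22 mm above the table, below that narrowing to a foot 44 mm across; wall 3 mm, 55 to 90 g. Grip it across its body from above. Loose, upright on the table. Origin: centre of the underside of its foot; z up along its axis.
- beaker: The wide straight-sided brown clay beaker with a small pouring lip and no handle: 56 mm high, 60 to 63 mm across, foot 59 mm across, 90 to 145 g. The lip stands out 6 mm at the rim, along its +x: grip it across its y axis from above. Loose, upright on the table. Origin: centre of the underside of its foot; z up along its axis.
- lid: The large dark brown lid, 80 mm across: the lid of the teapot in the tray. Origin on its axis at the underside of its flange, z up: the dome rises to 19 mm, the round knob, 20 mm thick, from there to 34 mm. A tenon, 45 mm across, hangs 6 mm below the flange; the lid starts standing on it (origin 6 mm above the table). 65 to 110 g, loose; take the knob.
- pot_mouth (a point): Centre of the mouth of the lidless teapot in the tray, level with its rim, 74 mm above the table; z up, the spout about 28 degrees left of +x, handle opposite. Body 103 mm across, 155 mm over spout and handle, 0.26 kg, loose. The opening for the lid's tenon is 57 mm wide; the lid is on when the tenon is in it and the flange lies flat on the rim (lid's origin at this point).
- setter_small: The smallest of three buff ring setters: a round dish 54 mm across, 11 mm high, with a flat recess 42 mm across, 5 mm deep, its floor 6 mm above the origin. For the tall narrow cup. Fixed in a row of three, 88 mm apart, in varying order, in the fixed wooden tray (290 x 238 mm, its floor 10 mm and rails 24 mm above the table), about 114 mm beside the teapot. Origin: centre of its underside; z up.
- setter_middle: The middle-sized of three buff ring setters: a round dish 70 mm across, 11 mm high, with a flat recess 58 mm across, 5 mm deep, its floor 6 mm above the origin. For the low cup. Fixed in a row of three, 88 mm apart, in varying order, in the fixed wooden tray (290 x 238 mm, its floor 10 mm and rails 24 mm above the table), about 114 mm beside the teapot. Origin: centre of its underside; z up.
- setter_large: The largest of three buff ring setters: a round dish 86 mm across, 11 mm high, with a flat recess 74 mm across, 5 mm deep, its floor 6 mm above the origin. For the lipped beaker. Fixed in a row of three, 88 mm apart, in varying order, in the fixed wooden tray (290 x 238 mm, its floor 10 mm and rails 24 mm above the table), about 114 mm beside the teapot. Origin: centre of its underside; z up.
- mug: Look-alike to leave alone: a brown clay cup, 61 mm across and 56 mm high, with a ring handle on its +x side that stands out 24 mm. Loose, upright on the table. Origin: centre of the underside of its foot; z up along its axis.
- small_lid: Look-alike to leave alone: a dark brown lid shaped like the teapot's, but only 58 mm across, 34 mm high over its knob. Loose, on the table. Origin: centre of its underside; z up.
Not all that is in view belongs to the job. Leave any turquoise look-alike of the low_cup alone.

How it is judged (in metres and radians):
At the end, for the whole second after the job is handed in: Each cup stands in its own setter: within 9 mm of centre, foot on the recess floor (3 to 8.5 mm), tilt under 0.1 rad. The lid lies on the pot: within 9 mm of centre, 4 mm below to 3.5 mm above. All at rest. Pot, handled cup and small lid upright, within 30 mm of their starts (horizontal distance between tall_cup and setter_small below 0.009 m and z of tall_cup in the frame of setter_small between 0.003 and 0.0085 m and angle between each of tall_cup, low_cup, beaker, lid, pot_mouth's own z axis and vertical below 0.1 rad and linear speed of each of tall_cup, low_cup, beaker, lid below 0.02 m/s and angular speed of each of tall_cup, low_cup, beaker, lid below 0.2 rad/s and horizontal distance between low_cup and setter_middle below 0.009 m and z of low_cup in the frame of setter_middle between 0.003 and 0.0085 m and horizontal distance between beaker and setter_large below 0.009 m and z of beaker in the frame of setter_large between 0.003 and 0.0085 m and horizontal distance between lid and pot_mouth below 0.009 m and z of lid in the frame of pot_mouth between -0.004 and 0.0035 m and distance of each of pot_mouth, mug, small_lid from where it was at the start of the episode below 0.03 m and angle between each of mug, small_lid's own z axis and vertical below 0.2 rad); the robot touches nothing.
It fails at once if the cup with the handle or the small lid is carried off, pushed away or knocked over (distance of any of mug, small_lid from where it was at the start of the episode above 0.05 m or angle between any of mug, small_lid's own z axis and vertical above 0.7 rad).
It fails at once if the teapot is knocked over (angle between pot_mouth's own z axis and vertical above 0.6 rad).
It also fails if it takes over 90 s, if anything falls off the work surface, if the arm or the gripper's body presses on something with over 40 N, if the wrist force passes 120 N, or if a joint passes its speed limit or range.

### The arm

A 6-joint arm with a two-finger parallel gripper is mounted at the origin on a cart in front of the work surface, level with it; the furniture and walls round the work are solid. World frame = base frame: x ahead of the robot, y to its left, z up, the work surface at z = 0. Lengths are in mm, angles in rad, forces in N, time in s.
With the tool pointing down it reaches from about 350 to 775 mm from the base axis. Payload 7.3 kg.
Tool frame: the origin (TCP) lies midway between the tips of the shut fingers; the grasp point (between the pads) lies 19 mm behind it; z points along the fingers, y is the direction in which the jaws open and shut (so a half turn about z gives the same grasp; the last joint's range is limited). The gripper opens to 92 mm and grips with 3 to 60 N. Pads are 19 mm wide; open, the fingers measure 130 mm over their backs; the gripper's body (75 mm by 190 mm) begins 47 mm behind the grasp point.
Start: joints at [0.964, 0.342, 1.524, -0, 1.275, -0.146], TCP at [233.438, 470.267, 226.741] pointing down, gripper open.
Joint ranges: [-2.53, 2.53], [-0.77, 2.02], [0.04, 2.7], [-1, 4.14], [0.28, 2.66], [-3.11, 3.11]. Speed limits (rad/s): [2.57, 2.57, 3.14, 3.14, 3.14, 3.14].

### API

Orientations are given as [roll, pitch, yaw] about the fixed x, y, z axes, in that order (R = Rz(yaw) Ry(pitch) Rx(roll)).
In Python, from plant import sensors, imaging, ticket gives the robot as it stands. The module is installed in compiled form; this text tells all that it offers.
- The arm moves only by the tool arm_command, never from a script. Its argument "increments" is one flat list of numbers, 5 for each row, row after row: the closure, from 0 (fully open) to 1 (shut), then the shift along the tool's x, y, z in mm, then the turn about the tool's z in degrees. In form: [hand, dx, dy, dz, spin, hand, dx, dy, dz, spin, ...]. A call has 1 to 20 rows; each row is the pose to reach, as a shift and turn from the pose commanded when the call began, along the tool's axes at that moment; what a row does not reach only later rows make up. A row lasts 1/8 s, in which the tool goes at most 62.5 mm and 10.7 degrees, less where a joint would pass 70% of its speed; a pose out of reach is approached as far as the arm can. A call with a gripper value outside its range is refused whole. The fingers move at their own pace and stop on an object; the grip force is fixed at half the most. Time passes only in rows, so rows that repeat a pose let the fingers close. It gives the time, the measured TCP pose, the force and the opening at its end, in the units of the state.
- sensors.get_obs(): the state, without advancing time (a new reading comes with each control period).
- imaging.capture(name): name is "scene" or "side" or "wrist"; returns the picture (480x640x3 uint8, blue, green, red); there is no depth.
- imaging.calibration(name): a dict with "fx", "fy", "cx", "cy" (pixels), "world_to_cam" (4x4, takes a point from world to camera coordinates); the wrist camera has in their place "hand_eye" (4x4, takes a point from camera to tool coordinates, whose origin is the TCP and whose axes are the flange's). Camera axes: x right, y down, z forward; pixel columns grow to the right and rows downward; lengths in mm; the calibration is good to about 2 mm. A picture is of the moment at which its call begins: read the wrist's pose just before it. calibration takes no time and is no camera call.
- ticket.close_job(): hands the job in, once; it reports no verdict.
The state is a dict: "time": time; "joint_positions": joint angles; "dq": joint speeds; "tau": joint torques, N m; "tool_pos": TCP position; "tcp_rot": TCP orientation; "contact_force": force on the tool from outside, world axes, zero at the start; "moment": the same for the moment, N m; "grip_width": finger opening in mm.
Only numpy, scipy, OpenCV 4.12 (cv2) and the standard library are available. Lean on these libraries where they do the work, as an engineer would, in place of code of your own. Each camera call takes 0.05 s, during which the arm holds its last target. There are 200 camera calls.

## Working session

There is one attempt and no reset: what is moved stays moved. The work goes in short steps, Python scripts to look and compute and a tool call to move; the robot and the scene stay as the last step left them, time stands still between calls to the robot, and variables do not carry over. Pictures are saved under pics/ and viewed, about 12 in all and at most 16, crops included, and the job is handed in when it is done.

Besides the shell and the picture viewer there is one more tool, called in YAML: its name, and indented under it one key for each argument. arm_command: Moves the arm, as the interface text tells. Its arguments: {"type":"object","properties":{"increments":{"type":"array","items":{"type":"number"}}},"required":["increments"]}

```bash
mkdir -p pics; ls
python3 - <<'E'
from plant import sensors, imaging
import cv2, numpy as np
o=sensors.get_obs(); print({k:np.round(v,3).tolist() for k,v in o.items()})
for n in("scene","side","wrist"):
    c=imaging.calibration(n); print(n,{k:np.round(v,3).tolist() for k,v in c.items()})
    cv2.imwrite(f"pics/{n}0.png",imaging.capture(n))
E
```

```text
pics
{'time': 0.0, 'joint_positions': [0.964, 0.343, 1.525, 0.0, 1.275, -0.146], 'dq': [-0.001, 0.001, -0.002, -0.002, -0.0, -0.002], 'tau': [0.001, -43.125, -24.422, 0.072, 0.056, -0.0], 'tool_pos': [233.214, 469.928, 226.057], 'tcp_rot': [-3.14, -0.0, 2.681], 'contact_force': [-0.433, 0.98, 0.286], 'moment': [-0.032, 0.021, -0.039], 'grip_width': 91.758}
scene {'fx': 532.62, 'fy': 532.62, 'cx': 322.719, 'cy': 248.491, 'world_to_cam': [[0.379, -0.925, -0.01, -505.462], [-0.629, -0.249, -0.736, 314.59], [0.678, 0.285, -0.677, 762.443], [0.0, 0.0, 0.0, 1.0]]}
side {'fx': 545.827, 'fy': 545.827, 'cx': 320.018, 'cy': 242.07, 'world_to_cam': [[0.998, 0.069, -0.008, -488.887], [0.022, -0.424, -0.905, -72.73], [-0.066, 0.903, -0.424, 1435.785], [0.0, 0.0, 0.0, 1.0]]}
wrist {'fx': 347.893, 'fy': 347.893, 'cx': 316.067, 'cy': 237.627, 'hand_eye': [[0.001, -0.962, -0.275, 73.914], [1.0, 0.001, -0.001, -0.814], [0.001, -0.275, 0.962, -159.432], [0.0, 0.0, 0.0, 1.0]]}
```

View pics/scene0.png

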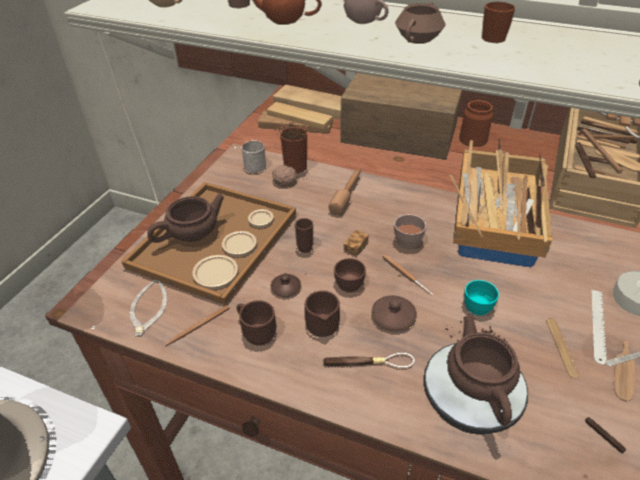

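View pics/side0.png

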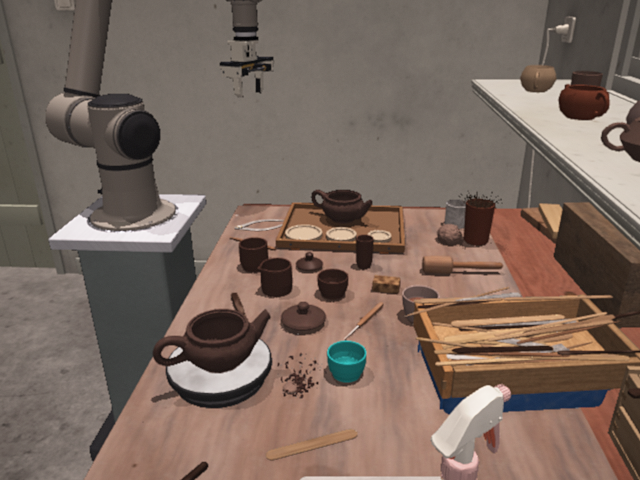

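The scene view shows, in pixels: pot mouth (190,205) in the tray, setters small (261,218), middle (239,243) and large (215,270), tall cup (304,236), low cup (349,275), beaker (322,313), big lid (394,313). The mug is at (257,322) and the small lid at (286,285). The side view agrees.

```bash
cat > h.py <<'E'
import numpy as np, cv2
from scipy.spatial.transform import Rotation as R
from plant import sensors, imaging
def cam(name,obs=None):
    c=imaging.calibration(name); K=(c["fx"],c["fy"],c["cx"],c["cy"])
    if name!="wrist": return K,np.linalg.inv(np.array(c["world_to_cam"]))
    o=obs or sensors.get_obs(); T=np.eye(4); T[:3,:3]=R.from_euler("xyz",o["tcp_rot"]).as_matrix(); T[:3,3]=o["tool_pos"]
    return K,T@np.array(c["hand_eye"])
def onplane(KT,u,v,z):
    (fx,fy,cx,cy),T=KT; d=T[:3,:3]@[(u-cx)/fx,(v-cy)/fy,1]; p=T[:3,3]
    return p+d*(z-p[2])/d[2]
def proj(KT,P):
    (fx,fy,cx,cy),T=KT; q=np.linalg.inv(T)@np.r_[P,1]; return fx*q[0]/q[2]+cx,fy*q[1]/q[2]+cy
def totool(P,o=None):
    "shift dx,dy,dz in tool axes from TCP to world point P"
    o=o or sensors.get_obs(); return R.from_euler("xyz",o["tcp_rot"]).as_matrix().T@(np.array(P)-o["tool_pos"])
E
python3 - <<'E'
from h import *
A=cam("scene");B=cam("side")
L={"tall":(305,222,66,365,237),"low":(350,266,40,333,273),"beaker":(322,300,56,276,263),"lidknob":(394,302,40,303,308),"pot":(191,206,74,343,195),"s":(261,218,21,380,236),"m":(239,243,21,341,234),"l":(215,270,21,304,233),"mug":(257,310,56,254,241),"slid":(286,279,36,309,256)}
for k,(a,b,z,c,d) in L.items(): print(k,onplane(A,a,b,z).round(),onplane(B,c,d,z).round())
E
```

```text
tall [ 609. -260.   66.] [ 602. -256.   66.]
low [ 550. -377.   40.] [ 541. -369.   40.]
beaker [ 438. -366.   56.] [ 430. -364.   56.]
lidknob [ 494. -479.   40.] [ 495. -498.   40.]
pot [562. -27.  74.] [549. -28.  74.]
s [ 636. -144.   21.] [ 638. -150.   21.]
m [ 548. -139.   21.] [ 549. -144.   21.]
l [ 462. -133.   21.] [ 463. -143.   21.]
mug [ 377. -272.   56.] [ 370. -267.   56.]
slid [ 478. -278.   36.] [ 488. -291.   36.]
```

View pics/wrist0.png

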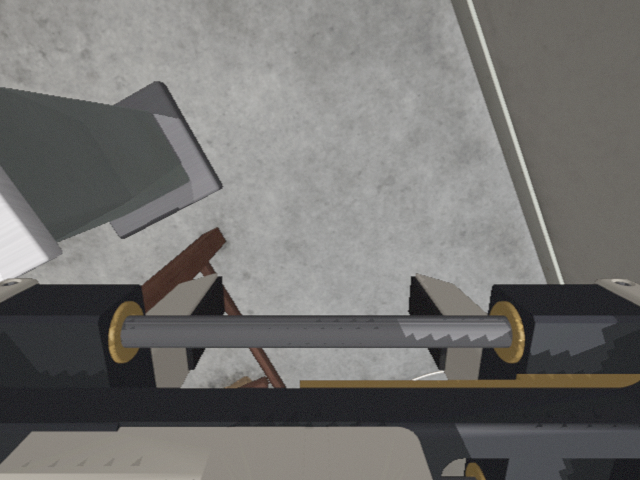

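```bash
python3 -c "
from h import *
o=sensors.get_obs();print(totool([470,-260,300],o).round(1), np.degrees(o['tcp_rot']))"
```

```text
[-536.6 -548.7  -73.2] [-1.79933774e+02 -8.69184429e-03  1.53598525e+02]
```

arm_command:
  increments: [0, -537, -549, -73, 153.6, 0, -537, -549, -73, 153.6, 0, -537, -549, -73, 153.6, 0, -537, -549, -73, 153.6, 0, -537, -549, -73, 153.6, 0, -537, -549, -73, 153.6, 0, -537, -549, -73, 153.6, 0, -537, -549, -73, 153.6, 0, -537, -549, -73, 153.6, 0, -537, -549, -73, 153.6, 0, -537, -549, -73, 153.6, 0, -537, -549, -73, 153.6, 0, -537, -549, -73, 153.6, 0, -537, -549, -73, 153.6, 0, -537, -549, -73, 153.6, 0, -537, -549, -73, 153.6, 0, -537, -549, -73, 153.6, 0, -537, -549, -73, 153.6]

```text
time: 2.4
tool_pos: [470.3, -260.1, 299.7]
tcp_rot: [-3.142, -0.0, 0.001]
contact_force: [0.3, -0.2, -0.0]
grip_width: 91.8
```

Run:
```python
from h import *
o=sensors.get_obs(); print(o["tool_pos"],o["tcp_rot"],o["joint_positions"],o["time"])
im=imaging.capture("wrist"); cv2.imwrite("pics/w1.png",im)
np.save("w1.npy",cam("wrist",o)[1])
```

```text
[ 470.29876157 -260.14418572  299.71641291] [-3.14154001e+00 -4.26369886e-05  7.92847908e-04] [-6.47931412e-01  3.20047591e-01  1.35459299e+00  6.80767181e-05
  1.46694990e+00  9.22065009e-01] 2.4
```

View pics/w1.png

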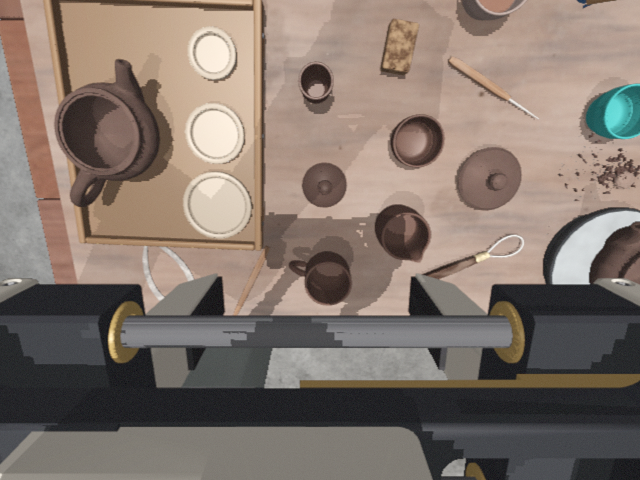

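The wrist view shows everything clearly: setter ellipses at (212,52), (214,132) and (217,204); tall cup rim (316,80); low cup (418,138); beaker (404,232) with its lip toward (416,259); lid knob (495,181); pot mouth (100,135); mug (329,277) with its handle on the left.

Run:
```python
from h import *
im=cv2.imread("pics/w1.png"); K,_=cam("wrist"); KT=(K,np.load("w1.npy"))
hsv=cv2.cvtColor(im,cv2.COLOR_BGR2HSV)
m=(hsv[...,2]>185).astype(np.uint8); m[280:]=0; m[:,:185]=0; m[:,255:]=0
m=cv2.morphologyEx(m,cv2.MORPH_CLOSE,np.ones((9,9)))
for c in cv2.findContours(m,cv2.RETR_EXTERNAL,cv2.CHAIN_APPROX_NONE)[0]:
    if cv2.contourArea(c)<500: continue
    P=np.array([onplane(KT,*p[0],21)[:2] for p in c],np.float32); print("setter",cv2.minEnclosingCircle(P))
for k,u,v,z in [("tall",316,78,66),("low",418,139,40),("beaker",404,232,56),("lip",417,260,56),("knob",496,181,40),("pot",99,136,74)]: print(k,onplane(KT,u,v,z).round(1))
# dark objects
d=((hsv[...,2]<115)).astype(np.uint8); 
for k,u,v,z,r in [("tall",316,80,66,26),("low",418,140,40,34),("lid",490,178,8,40)]:
    pass
big=cv2.resize(im[30:290,285:535],None,fx=3,fy=2.3,interpolation=cv2.INTER_CUBIC); cv2.imwrite("pics/w1c.png",cv2.resize(im[50:290,290:530],(600,600),interpolation=cv2.INTER_CUBIC))
```

```text
setter ((549.5885620117188, -140.9283447265625), 148.0072784423828)
tall [ 604.  -260.9   66. ]
low [ 543.2 -379.3   40. ]
beaker [ 435.8 -366.8   56. ]
lip [ 400.2 -385.3   56. ]
knob [ 494.9 -476.7   40. ]
pot [545.9 -30.5  74. ]
```

View pics/w1c.png

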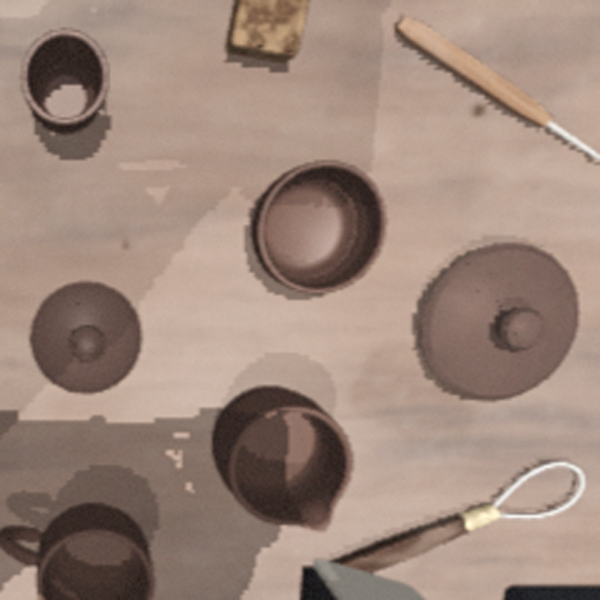

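Crop, scale 2.5: tall rim centre (65,80), low rim (321,227), beaker rim (291,464) with lip tip (322,530), lid flange centre (497,321), knob top (518,328).

Run:
```python
from h import *
im=cv2.imread("pics/w1.png"); K,_=cam("wrist"); KT=(K,np.load("w1.npy"))
g=im[...,0].copy(); m=(g>140).astype(np.uint8); m[250:]=0; m[:,:182]=0; m[:,252:]=0
n,l,s,c=cv2.connectedComponentsWithStats(m)
for i in range(1,n):
    if s[i,4]<300: continue
    P=np.array([onplane(KT,u,v,21)[:2] for v,u in np.argwhere(l==i)],np.float32); print("setter",s[i],cv2.minEnclosingCircle(P), (P.max(0)+P.min(0))/2)
for k,u,v,z in [("tall",316.2,82,66),("low",418.4,140.8,40),("beaker",406.4,235.6,56),("lip",418.8,262,56),("knob",497.2,181.2,40),("lidfl",488.8,178.4,8)]: print(k,onplane(KT,u,v,z).round(1))
print(totool([604,-260,60]).round())
```

```text
setter [  182     8    70   231 14272] ((551.3209838867188, -146.90536499023438), 134.2705841064453) [ 549.78046 -140.06992]
tall [ 600.2 -261.1   66. ]
low [ 541.1 -379.9   40. ]
beaker [ 431.3 -370.    56. ]
lip [ 397.6 -387.7   56. ]
knob [ 494.6 -478.1   40. ]
lidfl [ 494.4 -483.4    8. ]
[134.  -0. 240.]
```

Run:
```python
from h import *
im=cv2.imread("pics/w1.png"); K,_=cam("wrist"); KT=(K,np.load("w1.npy"))
hsv=cv2.cvtColor(im,cv2.COLOR_BGR2HSV); print([hsv[v,u].tolist() for u,v in [(212,52),(190,52),(195,90),(214,132),(217,204),(186,204)]])
for t in (165,180,195):
  m=(im[...,0]>t).astype(np.uint8); m[250:]=0; m[:,:180]=0; m[:,254:]=0
  n,l,s,c=cv2.connectedComponentsWithStats(m)
  for i in range(1,n):
    if s[i,4]<300: continue
    P=np.array([onplane(KT,u,v,20)[:2] for v,u in np.argwhere(l==i)],np.float32); print(t,s[i].tolist(),cv2.minEnclosingCircle(P), (P.max(0)+P.min(0))/2)
```

```text
[[17, 30, 251], [16, 31, 246], [14, 60, 205], [16, 32, 250], [16, 37, 219], [17, 37, 216]]
165 [222, 12, 31, 136, 1965] ((605.7764892578125, -182.7432861328125), 72.71548461914062) [ 605.7765  -170.76309]
165 [187, 26, 48, 53, 1811] ((637.3806762695312, -141.24037170410156), 27.80340003967285) [ 637.60583 -140.72737]
165 [184, 103, 59, 61, 2592] ((549.0991821289062, -137.29983520507812), 35.77137756347656) [ 548.9639  -136.72859]
165 [184, 172, 66, 66, 3049] ((461.24517822265625, -133.6606903076172), 42.63717269897461) [ 461.13263 -133.79544]
180 [188, 27, 47, 52, 1641] ((637.2301635742188, -141.9597930908203), 27.30704689025879) [ 637.1118  -141.26535]
180 [185, 103, 58, 60, 2385] ((549.1470947265625, -137.1825714111328), 35.112152099609375) [ 549.56165 -137.29944]
180 [191, 178, 54, 53, 2212] ((461.9310302734375, -135.32501220703125), 34.36241912841797) [ 462.17407 -135.38141]
195 [189, 28, 46, 50, 1385] ((637.5081787109375, -142.12722778320312), 26.103893280029297) [ 637.1454 -141.7564]
195 [187, 104, 56, 59, 2113] ((549.3732299804688, -138.09487915039062), 34.00027084350586) [ 549.019   -138.08195]
195 [198, 178, 28, 21, 339] ((487.0570068359375, -129.52590942382812), 18.11176872253418) [ 483.2035  -129.52591]
```

arm_command:
  increments: [0, 132, 0, 215, 0, 0, 132, 0, 215, 0, 0, 132, 0, 215, 0, 0, 132, 0, 215, 0, 0, 132, 0, 215, 0, 0, 132, 0, 215, 0]

```text
time: 3.2
tool_pos: [602.5, -260.5, 85.6]
tcp_rot: [3.141, -0.001, 0.0]
contact_force: [-0.4, 0.2, 1.5]
grip_width: 91.6
```

Run:
```python
from h import *
o=sensors.get_obs(); print(o["tool_pos"])
im=imaging.capture("wrist"); cv2.imwrite("pics/w2.png",im)
for p in [(602,-258,66),(602,-258,0)]: print(proj(cam("wrist",o),p))
```

```text
[ 602.5186238  -260.47708491   85.59856924]
(np.float64(309.86599295798123), np.float64(277.81697986601176))
(np.float64(311.3141039328599), np.float64(243.20842504785188))
```

View pics/w2.png

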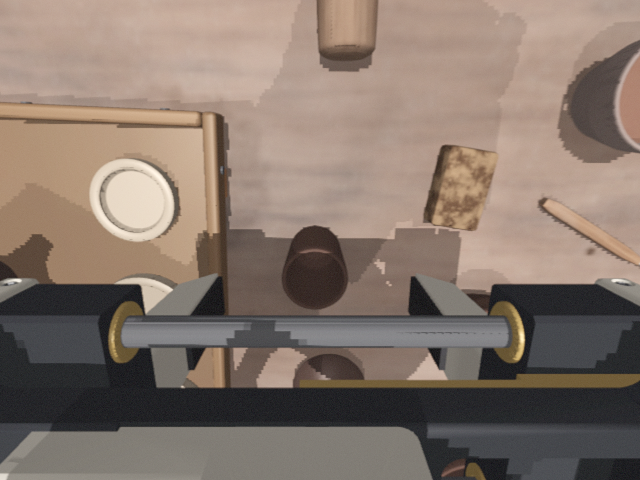

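Close view: small setter ellipse centre (133,200), tall cup rim centre (314,281), so the cup is at about (600.5,-260.4). I'll descend and grip.

arm_command:
  increments: [0, -2, 0, 0, 0, 0, -2, 0, 35, 0, 0, -2, 0, 70, 0, 0, -2, 0, 70, 0, 1, -2, 0, 70, 0, 1, -2, 0, 70, 0, 1, -2, 0, 70, 0, 1, -2, 0, 70, 0, 1, -2, 0, 70, 0, 1, -2, 0, 70, 0, 1, -2, 0, 70, 0, 1, -2, 0, 70, 0, 1, -2, 0, 70, 0, 1, -2, 0, 40, 0, 1, -2, 0, 0, 0, 1, -2, 0, 0, 0]

```text
time: 5.25
tool_pos: [602.3, -261.4, 88.4]
tcp_rot: [3.138, -0.006, -0.0]
contact_force: [-0.7, 0.2, 0.3]
grip_width: 35.8
```

Run:
```python
from h import *
im=cv2.imread("pics/w2.png"); K,T=cam("wrist",dict(tool_pos=np.array([602.5186,-260.477,85.5986]),tcp_rot=[-3.1415,-.0,.0]))
print("small setter", onplane((K,T),133,200,21))
o=sensors.get_obs(); print(totool([637,-142,90],o), o["grip_width"],o["joint_positions"])
```

```text
small setter [ 637.61638798 -142.49491559   21.        ]
[  34.71638611 -119.36674676   -1.78853411] 35.800657609090315 [-5.26113126e-01  6.99908845e-01  1.31041467e+00  1.07798050e-04
  1.12405616e+00  1.04465763e+00]
```

arm_command:
  increments: [1, 18, -59, 0, 0, 1, 37, -118, 0, 0, 1, 37, -118, 0, 0, 1, 37, -118, 0, 0, 1, 37, -118, 25, 0, 1, 37, -118, 45, 0, 1, 37, -118, 54, 0, 1, 37, -118, 54, 0, 1, 37, -118, 54, 0, 0.3, 37, -118, 54, 0, 0.3, 37, -118, 54, 0, 0.3, 37, -118, 54, 0, 0.3, 37, -118, 54, 0, 0.3, 37, -118, 30, 0, 0.3, 37, -118, -30, 0, 0.3, 37, -118, -80, 0, 0, 37, -118, -150, 0, 0, 37, -118, -150, 0, 0, 37, -118, -150, 0]

```text
time: 7.62
tool_pos: [637.3, -142.2, 234.9]
tcp_rot: [3.141, -0.001, 0.0]
contact_force: [-0.6, -0.1, -1.6]
grip_width: 89.0
```

Run:
```python
from h import *
o=sensors.get_obs(); print(o["tool_pos"],o["time"])
im=imaging.capture("wrist"); cv2.imwrite("pics/w3.png",im)
KT=cam("wrist",o); print(proj(KT,(637,-142,82)),proj(KT,(637,-142,21)))
print(totool([500,-370,165],o))
```

```text
[ 637.28812658 -142.21555805  234.9302733 ] 7.625
(np.float64(314.7117526773849), np.float64(221.75724088898565)) (np.float64(314.8843389583991), np.float64(208.83277821168443))
[-137.3557318   227.76184914   69.87108009]
```

View pics/w3.png

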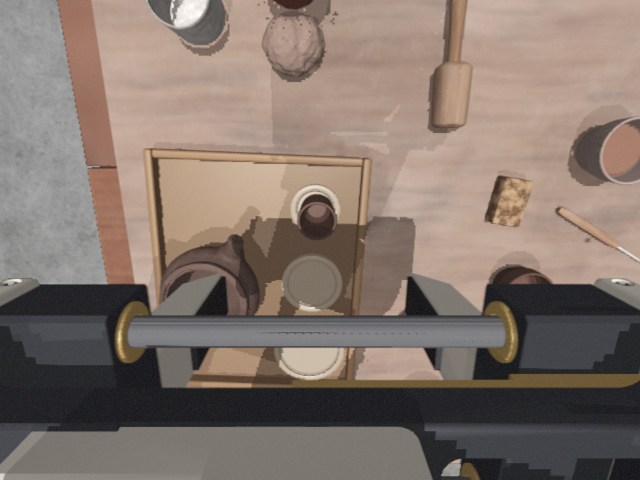

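Tall cup stands in the small setter, rim about (317,216) and ring about (315,207). Next is the low cup.

arm_command:
  increments: [0, -24, 60, 0, 0, 0, -48, 120, 0, 0, 0, -72, 180, 40, 0, 0, -96, 237, 90, 0, 0, -96, 237, 125, 0, 0, -96, 237, 125, 0, 0, -96, 237, 125, 0]

```text
time: 8.55
tool_pos: [541.8, -378.6, 109.7]
tcp_rot: [-3.141, 0.0, 0.0]
contact_force: [0.9, 0.2, -0.6]
grip_width: 91.7
```

Run:
```python
from h import *
o=sensors.get_obs(); print(o["tool_pos"],o["time"])
im=imaging.capture("wrist"); cv2.imwrite("pics/w4.png",im)
KT=cam("wrist",o); print(proj(KT,(541,-379,40)))
```

```text
[ 541.79210139 -378.62180973  109.73201749] 8.55
(np.float64(315.3016057456492), np.float64(250.154612769717))
```

View pics/w4.png

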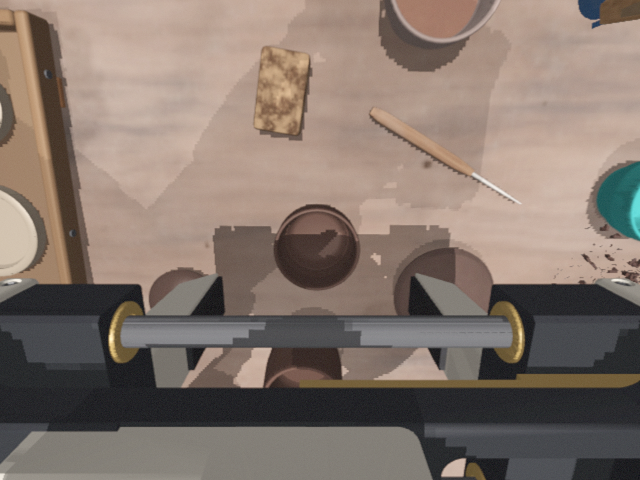

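Low cup rim centre (316,248), so it is at about (542,-380), under the tool.

arm_command:
  increments: [0, 0, 1, 30, 0, 0, 0, 1, 70, 0, 0, 0, 1, 99, 0, 0, 0, 1, 99, 0, 1, 0, 1, 99, 0, 1, 0, 1, 99, 0, 1, 0, 1, 99, 0, 1, 0, 1, 99, 0, 1, 0, 1, 99, 0, 1, 0, 1, 99, 0, 1, 0, 1, 99, 0, 1, 0, 1, 60, 0, 1, 0, 1, 0, 0, 1, 0, 1, 0, 0, 1, 0, 1, 0, 0]

```text
time: 10.48
tool_pos: [540.9, -380.0, 109.2]
tcp_rot: [-3.141, 0.001, -0.0]
contact_force: [-0.0, -1.0, -1.0]
grip_width: 59.0
```

arm_command:
  increments: [1, 2, -60, 0, 0, 1, 4, -120, 0, 0, 1, 6, -180, 0, 0, 1, 8, -241, 0, 0, 1, 8, -241, 0, 0, 1, 8, -241, 0, 0, 1, 8, -241, 40, 0, 1, 8, -241, 72, 0, 1, 8, -241, 83, 0, 1, 8, -241, 83, 0, 1, 8, -241, 83, 0, 0.25, 8, -241, 83, 0, 0.25, 8, -241, 83, 0, 0.25, 8, -241, 83, 0, 0.25, 8, -241, 60, 0, 0.25, 8, -241, 0, 0, 0.25, 8, -241, -60, 0, 0, 8, -241, -125, 0, 0, 8, -241, -125, 0]

```text
time: 12.85
tool_pos: [551.6, -140.0, 240.4]
tcp_rot: [3.138, -0.01, 0.0]
contact_force: [-0.3, 0.2, -0.8]
grip_width: 84.3
```

Run:
```python
from h import *
o=sensors.get_obs(); print(o["tool_pos"],o["time"])
im=imaging.capture("wrist"); cv2.imwrite("pics/w5.png",im)
KT=cam("wrist",o); print(proj(KT,(549,-138,56)),proj(KT,(637,-142,82)),proj(KT,(547,-30,74)))
```

```text
[ 551.56625324 -140.01690911  240.37273271] 12.85
(np.float64(312.3239745275871), np.float64(218.48005744005272)) (np.float64(316.5178358794162), np.float64(126.13517397647882)) (np.float64(199.97191878881216), np.float64(224.52113974320244))
```

View pics/w5.png

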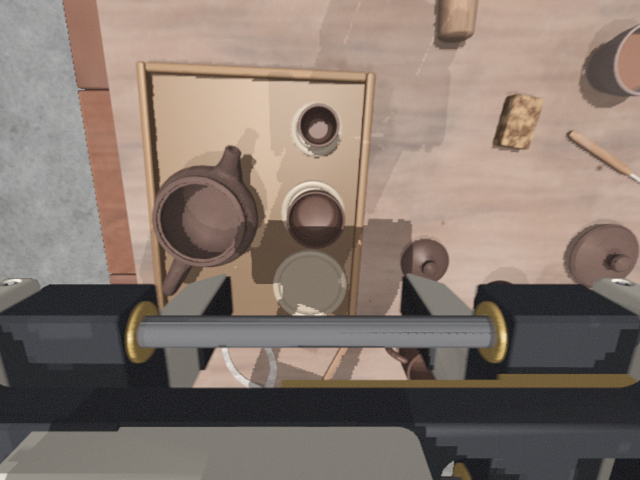

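Low cup rim (316,219) lies inside the middle setter, tall cup (319,125) in the small one, pot mouth about (203,220) unmoved. Next the beaker.

arm_command:
  increments: [0, -30, 60, 0, -9, 0, -60, 120, 0, -18, 0, -90, 180, 30, -28, 0, -118, 231, 70, -28, 0, -118, 231, 110, -28, 0, -118, 231, 110, -28, 0, -118, 231, 110, -28]

```text
time: 13.78
tool_pos: [431.9, -369.7, 125.1]
tcp_rot: [-3.141, -0.0, 0.489]
contact_force: [1.1, -0.6, 0.6]
grip_width: 92.0
```

Run:
```python
from h import *
o=sensors.get_obs(); print(o["tool_pos"],o["tcp_rot"],o["time"])
im=imaging.capture("wrist"); cv2.imwrite("pics/w6.png",im)
KT=cam("wrist",o); print(proj(KT,(431,-370,56)),proj(KT,(397.6,-387.7,56)))
```

```text
[ 431.85643675 -369.74403081  125.07968956] [-3.14118019e+00 -3.92088676e-04  4.88915161e-01] 13.775
(np.float64(314.83525466166583), np.float64(250.0577947182521)) (np.float64(314.77489928911814), np.float64(299.9871380785237))
```

View pics/w6.png

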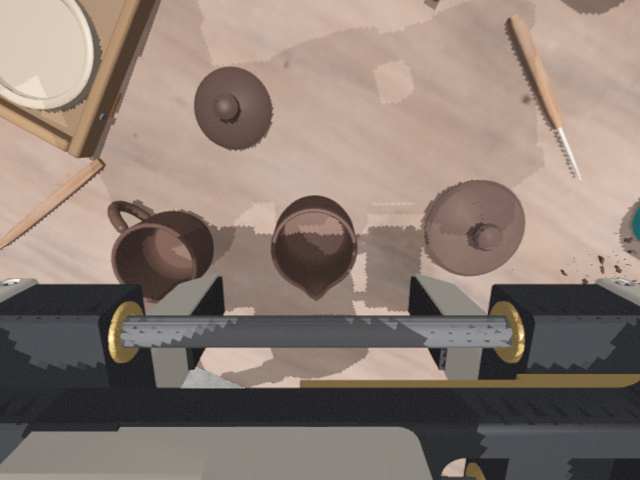

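Lip points straight down at (315,298), rim centre (314,250), so the beaker is centred. The mug clears the left finger.

arm_command:
  increments: [0, 0, 0, 30, 0, 0, 0, 0, 80, 0, 0, 0, 0, 112, 0, 0, 0, 0, 112, 0, 1, 0, 0, 112, 0, 1, 0, 0, 112, 0, 1, 0, 0, 112, 0, 1, 0, 0, 112, 0, 1, 0, 0, 112, 0, 1, 0, 0, 112, 0, 1, 0, 0, 112, 0, 1, 0, 0, 60, 0, 1, 0, 0, 10, 0, 1, 0, 0, 10, 0, 1, 0, 0, 10, 0]

```text
time: 15.7
tool_pos: [430.9, -369.9, 114.2]
tcp_rot: [-3.141, 0.0, 0.489]
contact_force: [0.1, -0.6, -1.8]
grip_width: 62.7
```

Run:
```python
from h import *
o=sensors.get_obs(); print(o["tool_pos"],o["grip_width"]); print(totool([461.5,-135.5,115],o),totool([461.5,-135.5,29],o))
```

```text
[ 430.86483808 -369.85391776  114.16834173] 62.71209194122633
[ 137.04321345 -192.56085744   -0.66136127] [ 137.05623145 -192.47553585   85.33859542]
```

arm_command:
  increments: [1, 34, -48, 0, 0, 1, 68, -96, 0, 0, 1, 102, -144, 0, 0, 1, 137, -192, 0, 0, 1, 137, -192, 0, 0, 1, 137, -192, 0, 0, 1, 137, -192, 40, 0, 1, 137, -192, 75, 0, 1, 137, -192, 86, 0, 1, 137, -192, 86, 0, 1, 137, -192, 86, 0, 0.18, 137, -192, 86, 0, 0.18, 137, -192, 86, 0, 0.18, 137, -192, 86, 0, 0.18, 137, -192, 60, 0, 0.18, 137, -192, 0, 0, 0.18, 137, -192, -60, 0, 0, 137, -192, -120, 0, 0, 137, -192, -120, 0, 0, 137, -192, -120, 0]

```text
time: 18.2
tool_pos: [461.7, -136.2, 234.1]
tcp_rot: [-3.141, 0.0, 0.489]
contact_force: [-1.5, 0.4, 0.1]
grip_width: 91.4
```

Run:
```python
from h import *
o=sensors.get_obs(); print(o["tool_pos"],o["tcp_rot"],o["time"])
im=imaging.capture("wrist"); cv2.imwrite("pics/w7.png",im)
KT=cam("wrist",o); print(proj(KT,(461.5,-135,72)),proj(KT,(461.5,-135,21)),proj(KT,(549,-33,74)))
print(totool([494.5,-480,110],o))
```

```text
[ 461.68444768 -136.15222166  234.14567133] [-3.14099677e+00  4.18432180e-04  4.88847685e-01] 18.2
(np.float64(314.25824431679644), np.float64(218.20335119104007)) (np.float64(314.5167448062213), np.float64(207.76684438470886)) (np.float64(255.93537410932302), np.float64(73.4909790183973))
[-132.44998465  319.05888981  124.01100456]
```

View pics/w7.png

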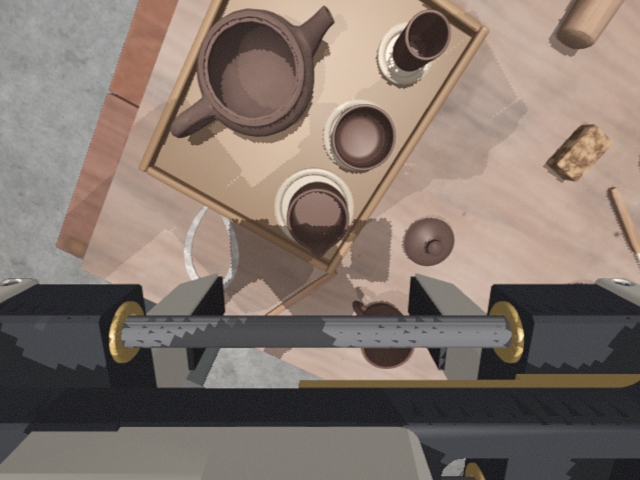

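Beaker rim (318,214) lies in the large setter, all three cups stand in place, and the pot mouth is about (255,71), i.e. near (551,-33). Now the lid.

arm_command:
  increments: [0, -25, 60, 0, 0, 0, -50, 120, 0, 0, 0, -75, 180, 0, 0, 0, -100, 240, 40, 0, 0, -120, 290, 90, 0, 0, -132, 319, 124, 0, 0, -132, 319, 124, 0, 0, -132, 319, 124, 0]

```text
time: 19.25
tool_pos: [494.7, -479.3, 108.6]
tcp_rot: [-3.137, 0.001, 0.488]
contact_force: [0.4, -0.3, 0.3]
grip_width: 91.8
```

Run:
```python
from h import *
o=sensors.get_obs(); print(o["tool_pos"],o["tcp_rot"],o["time"])
im=imaging.capture("wrist"); cv2.imwrite("pics/w8.png",im)
KT=cam("wrist",o); print(proj(KT,(494.5,-480,40)),proj(KT,(494.5,-480,8)))
```

```text
[ 494.65287498 -479.30562519  108.55575659] [-3.13747645e+00  5.08820966e-04  4.88033551e-01] 19.25
(np.float64(316.24895213646124), np.float64(249.633744364342)) (np.float64(316.394472112939), np.float64(236.8899654590511))
```

View pics/w8.png

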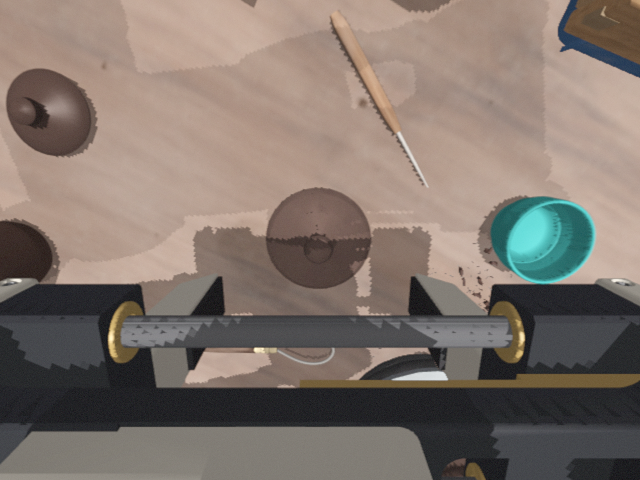

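Lid flange centre (318,238) and knob (318,249) are centred under the tool, within 2 mm.

arm_command:
  increments: [0, 0, 1.5, 30, 0, 0, 0, 1.5, 65, 0, 0, 0, 1.5, 82, 0, 0, 0, 1.5, 82, 0, 1, 0, 1.5, 82, 0, 1, 0, 1.5, 82, 0, 1, 0, 1.5, 82, 0, 1, 0, 1.5, 82, 0, 1, 0, 1.5, 82, 0, 1, 0, 1.5, 82, 0, 1, 0, 1.5, 82, 0, 1, 0, 1.5, 82, 0, 1, 0, 1.5, 82, 0, 1, 0, 1.5, 82, 0, 1, 0, 1.5, 82, 0]

```text
time: 21.18
tool_pos: [496.0, -481.3, 28.6]
tcp_rot: [-3.141, -0.0, 0.489]
contact_force: [-0.5, -0.6, -0.2]
grip_width: 16.7
```

Run:
```python
from h import *
o=sensors.get_obs(); print(totool([463,-80,200],o))
```

```text
[ 159.24767425 -369.88681289 -171.32007961]
```

arm_command:
  increments: [1, 0, 0, -10, 0, 1, 0, 0, -40, 0, 1, 0, 0, -80, 0, 1, 0, 0, -120, 0, 1, 0, 0, -160, 0, 1, 0, 0, -170, 0, 1, 0, 0, -170, 0, 1, 0, 0, -170, 0]

```text
time: 22.18
tool_pos: [495.5, -480.7, 196.5]
tcp_rot: [-3.138, 0.001, 0.489]
contact_force: [0.8, 0.2, -0.9]
grip_width: 17.2
```

arm_command:
  increments: [1, 20, -46, 0, 0, 1, 40, -92, 0, 0, 1, 60, -138, 0, 0, 1, 80, -184, 0, 0, 1, 100, -230, 0, 0, 1, 120, -276, 0, 0, 1, 140, -322, 0, 0, 1, 159, -370, 0, 0, 1, 159, -370, 0, 0, 1, 159, -370, 0, 0, 1, 159, -370, 0, 0]

```text
time: 23.55
tool_pos: [462.8, -81.0, 198.2]
tcp_rot: [-3.141, 0.001, 0.487]
contact_force: [-0.7, -0.6, -0.0]
grip_width: 17.2
```

Run:
```python
from h import *
o=sensors.get_obs(); print(o["tool_pos"],o["tcp_rot"],o["time"],o["grip_width"])
im=imaging.capture("wrist"); cv2.imwrite("pics/w9.png",im)
KT=cam("wrist",o); np.save("w9.npy",KT[1]); print(proj(KT,(551,-33,74)))
```

```text
[462.76449969 -81.04597039 198.23085519] [-3.14118389e+00  5.59007512e-04  4.87303316e-01] 23.55 17.178748148148273
(np.float64(313.78406213365895), np.float64(101.03771815366227))
```

View pics/w9.png

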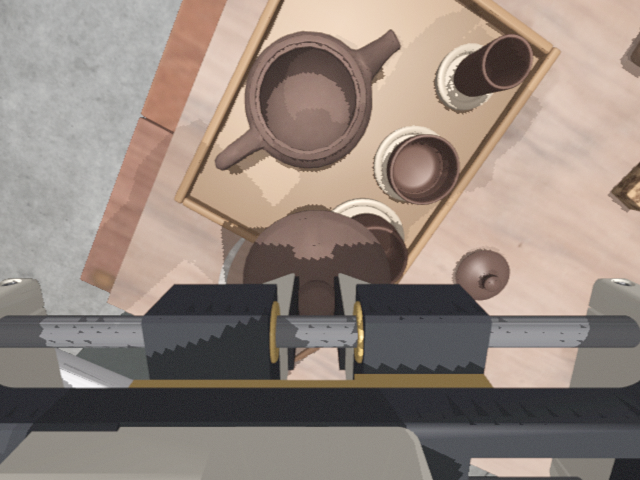

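Run:
```python
from h import *
im=cv2.imread("pics/w9.png"); K,_=cam("wrist"); KT=(K,np.load("w9.npy"))
cv2.imwrite("pics/w9c.png",cv2.resize(im[20:180,235:395],(800//4*3,600),interpolation=cv2.INTER_CUBIC))
t=np.array([462.76,-81.05,198.2]); 
x=np.array([np.cos(.487),np.sin(.487),0]); print("lid far edge expected at",proj(KT,t+40*x+[0,0,-22]))
```

```text
lid far edge expected at (np.float64(314.8285375189732), np.float64(203.98615406653403))
```

View pics/w9c.png

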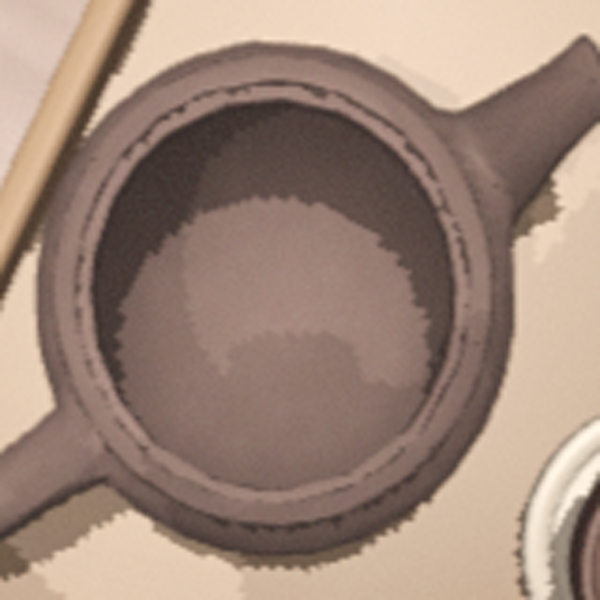

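Run:
```python
from h import *
K,_=cam("wrist"); P=onplane((K,np.load("w9.npy")),307.9,98.4,74); print(P)
o=sensors.get_obs()
P7=onplane(cam("wrist",dict(tool_pos=np.array([461.684,-136.152,234.146]),tcp_rot=[-3.141,.0004,.48885])),255,71,74); print(P7)
P5=onplane(cam("wrist",dict(tool_pos=np.array([551.57,-140.02,240.37]),tcp_rot=[3.138,-.01,0])),203,220,74); print(P5)
print(totool([P[0],P[1],97],o))
```

```text
[550.56095601 -28.16937458  74.        ]
[550.37259013 -31.48582753  74.        ]
[550.99518784 -32.88251893  74.        ]
[102.39344566  -5.66183058 101.26357902]
```

Crop, scale 3.75: the inner opening and rim are centred near (273,294), so the mouth is at about (550.5,-29.5), averaged over three views. The lid hangs level in the gripper.

arm_command:
  increments: [1, 50, -3, 0, 0, 1, 102, -5.5, 0, 0, 1, 102, -5.5, 20, 0, 1, 102, -5.5, 50, 0, 1, 102, -5.5, 75, 0, 1, 102, -5.5, 88, 0, 1, 102, -5.5, 93, 0, 1, 102, -5.5, 97, 0, 1, 102, -5.5, 100, 0, 1, 102, -5.5, 101, 0, 1, 102, -5.5, 101, 0]

```text
time: 24.98
tool_pos: [550.4, -27.3, 98.0]
tcp_rot: [3.141, -0.0, 0.489]
contact_force: [-0.6, 0.1, -0.9]
grip_width: 16.8
```

arm_command:
  increments: [1, 0, 0, 1, 0, 1, 0, 0, 1.5, 0, 1, 0, 0, 1.5, 0]

```text
time: 25.35
tool_pos: [550.3, -27.3, 96.4]
tcp_rot: [3.141, -0.0, 0.489]
contact_force: [-0.1, 0.6, 0.6]
grip_width: 17.1
```

arm_command:
  increments: [0.5, 0, 0, 0, 0, 0.5, 0, 0, 0, 0, 0.5, 0, 0, 0, 0, 0.5, 0, 0, 0, 0, 0.5, 0, 0, 0, 0, 0.5, 0, 0, -20, 0, 0.5, 0, 0, -60, 0, 0.5, -50, 0, -110, 0, 0.2, -100, 30, -150, 0, 0.2, -100, 30, -150, 0, 0.2, -100, 30, -150, 0, 0.2, -100, 30, -150, 0]

```text
time: 26.85
tool_pos: [476.0, -99.9, 244.9]
tcp_rot: [-3.14, 0.001, 0.489]
contact_force: [0.7, -0.2, 0.0]
grip_width: 73.4
```

Run:
```python
from h import *
o=sensors.get_obs(); print(o["tool_pos"],o["tcp_rot"],o["time"])
im=imaging.capture("wrist"); s=imaging.capture("side")
cv2.imwrite("pics/w10.png",np.hstack([im[:300,140:540],cv2.resize(s[170:270,240:420],(540,300),interpolation=cv2.INTER_CUBIC)])[:, :800])
KT=cam("wrist",o); np.save("w10.npy",KT[1])
for k,p in dict(lid=(550.5,-29.5,76),knob=(550.5,-29.5,106),beaker=(461.5,-135,72),low=(549,-138,56),tall=(637,-142,82)).items(): print(k,np.round(proj(KT,p))-[140,0])
```

```text
[476.03065462 -99.87911501 244.86891137] [-3.13952040e+00  1.07075928e-03  4.89093617e-01] 26.85
lid [145. 108.]
knob [142. 105.]
beaker [200. 245.]
low [245. 166.]
tall [308.  78.]
```

View pics/w10.png

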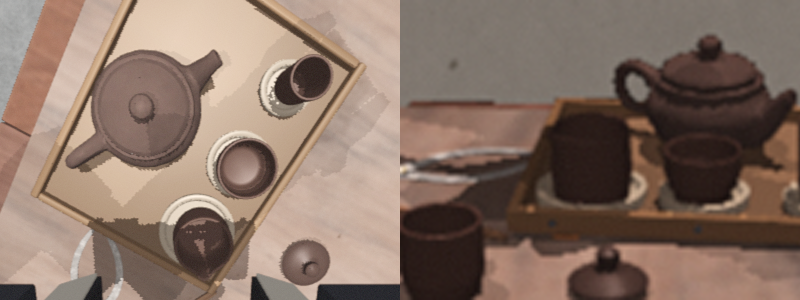

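The lid is flat and concentric on the pot in both views. Cup rims are at (203,241), (247,168) and (311,80) in the crop, near where they should be. I'll take one independent look with the scene camera before handing in.

Run:
```python
from h import *
s=imaging.capture("scene"); cv2.imwrite("pics/s2.png",cv2.resize(s[170:370,110:350],(720,600),interpolation=cv2.INTER_CUBIC))
KT=cam("scene")
for k,p in dict(lid=(550.5,-29.5,74),beaker=(461.5,-135,16),beakertop=(461.5,-135,72),low=(549,-138,16),tall=(637,-142,16)).items(): print(k,(np.array(proj(KT,p))-[110,170])*3)
```

```text
lid [237.21483349 118.26461333]
beaker [317.64980378 307.09005603]
beakertop [304.40771248 243.20510255]
low [387.87017635 223.19087   ]
tall [452.47041927 147.79173204]
```

View pics/s2.png

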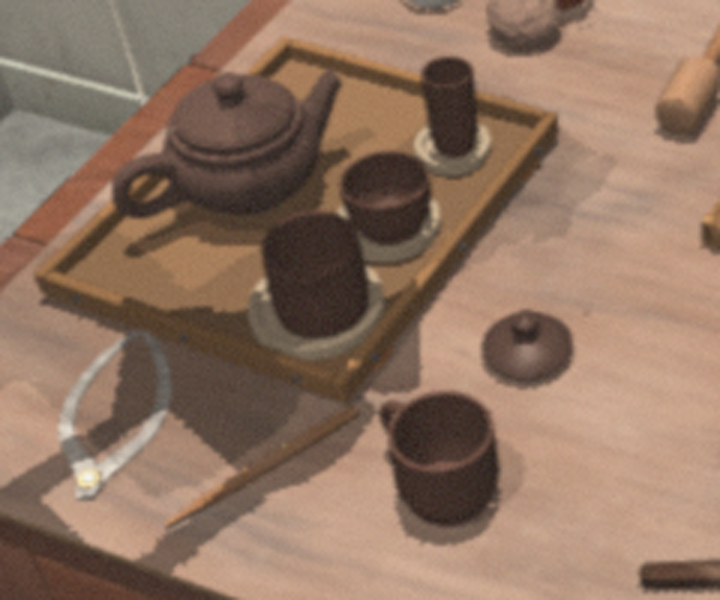

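Every cup is inside its ring, the lid is home at about (232,118), and the mug (445,455) and small lid (528,348) are undisturbed. I'll hand in.

```bash
python3 -c "
from plant import ticket,sensors
print(sensors.get_obs()['time'],ticket.close_job())"
```

```text
the job is handed in; nothing more can be done
27.0 None
```

The tea set is ready and the job was handed in at 27.0 s of the 90 s allowed. The tall cup, low cup and beaker stand in the small, middle and large setters, and the large lid is on the teapot in the tray.

**Last checks:** wrist, side and scene views show all three cups upright inside their rings, about 2–5 mm from centre by wrist-camera pixels. The lid lies flat and concentric on the pot. The mug and the small lid look unmoved, though I did not measure them again. The gripper was open and clear of everything.

**Disagreements:**
- **Setter and pot positions:** the views differed by up to about 5 mm. I used averages or the closest view.
- **Lid knob:** the fingers stopped at about 17 mm instead of the stated 20 mm, but the lid hung level and did not slip.
- **Pot opening:** it looked about 73 mm wide in the images instead of the stated 57 mm. I centred the lid on the rim.
- **Seating heights:** I did not measure the cup and lid heights directly. I judged them from the release heights and the pictures.

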